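# Set the adjustable wrench to the red mark

### The job

The big adjustable wrench lying on the desk has to be set for the next nut: roll its knurled wheel under a fingertip until the movable jaw has closed to the red gauge mark, with the jaw's inner face standing on the mark. Drive the jaw only by the wheel, do not push the jaw itself; leave the wrench lying flat where it is (do not pick it up or drag it about) and do not disturb the other things. Finish with the hand clear.

Things in the scene. Friction and masses are not known exactly. Their poses are not given: they have to be found in the camera images.
- wrench: Loose chromed adjustable wrench, 460 mm long, 2.4 kg, lying flat. Origin: on the desk under the middle of its knurled wheel. x: level, out of the mouth; y: level, the way the movable jaw opens, along the wheel's axle; z up. The handle runs 345 mm from the origin towards -x, 22.5 degrees to +y. Jaws 26 mm thick; fixed jaw x 30 to 100, y -65 to -26 mm; the head around the wheel is 22.5 mm high.
- wheel_top (a point): Topmost point of the wheel, 25.5 mm above the desk, middle of its length; 3 mm proud of the flat head around it, which is flat and clear to 30 mm from here along the wrench's x and 25 mm along y. Rolling the wheel's top towards the handle (wrench -x) closes the jaws, towards the mouth (+x) opens them.
- jaw_gap (a joint): Gap between the jaws in m: 0 shut, 0.053 fully open. 0.030 when the movable jaw's inner face stands on the middle of the red mark. It starts 7 to 14 mm wider than the mark.
- red_mark (a point): Front end of the red gauge mark, mid-width: a painted stripe 3 mm wide (along the wrench's y) and 14 mm long (along x) on top of the head, 22.8 mm above the desk, ending at the throat, 30 mm from the fixed jaw's inner face. Black scale lines stand every 10 mm on both sides of it.
- jaw_face (a point): Top corner of the movable jaw's inner face at its root, just in front of the throat; moves with the jaw along the wrench's y. Above the mark when its wrench y equals the mark's.
- movable_jaw: The chromed sliding jaw, 26 mm thick, on the wrench's +y side; its toothed root sticks out of the side of the head. Its origin is on the desk, away from the jaw, and moves with it along the wrench's y. Not to be pushed.
- wheel: The dark knurled wheel (worm) in the window of the wrench's head: a cylinder 25 mm across and 30 mm long, axle level along the wrench's y; origin at its centre, 13 mm above the desk. It turns without end and stays where it is left; about 1 N along the rim turns it, so a few newtons of pressure are enough. One full turn (78.5 mm of rim) moves the jaw 10 mm.
- bolt: Loose steel hex bolt standing on its head with a brass nut on it, 35 mm wide, 73 mm high, off the mouth of the wrench. Origin under its centre.
- drawer_pull: Loose brass bow-shaped drawer handle, 142 mm long, 32 mm high. Origin under its centre.
- tape_roll: Loose tan roll of masking tape lying flat, 104 mm diameter, 25 mm high. Origin under its centre.
- marker: Loose red and white marker pen, 134 mm long, 18 mm thick, lying beside the handle. Origin under its middle.
- paint_tin: Loose red and white paint tin, 99 mm diameter, 115 mm high. Origin under its centre.
- brush: Loose paint brush, 200 mm long, lying flat. Origin under its middle.
- screwdriver: Loose yellow screwdriver, 200 mm long, lying flat. Origin under its middle.

How it is judged:
On the way:
1. the jaw comes to the mark while a fingertip is on the wheel (contact force between the fingers and wheel above 0.5 N and value of joint jaw_gap below 0.0316 m).
At the end, for the whole second after the job is handed in: The movable jaw's inner face stands on the red mark (gap 28.5 to 31.5 mm), the wheel at rest; the wrench lies flat within 30 mm of where it lay, and every other thing within 20 mm of where it stood (value of joint jaw_gap between 0.0285 and 0.0315 m and angular speed of wheel below 0.05 rad/s and height (world z) of wrench below 0.005 m and angle between wrench's own z axis and vertical below 0.05 rad and distance of wrench from where it was at the start of the episode below 0.03 m and linear speed of wrench below 0.01 m/s and distance of each of bolt, drawer_pull, tape_roll, marker, paint_tin, brush, screwdriver from where it was at the start of the episode below 0.02 m); the robot touches nothing.
It fails at once if the wrench is lifted or tipped up (height (world z) of wrench above 0.012 m or angle between wrench's own z axis and vertical above 0.12 rad).
It fails at once if the wrench is dragged more than 30 mm (distance of wrench from where it was at the start of the episode above 0.03 m).
It fails at once if the movable jaw is pushed directly (contact force between any of the fingers, the arm and movable_jaw above 4 N).
It fails at once if another thing is moved more than 20 mm (distance of any of bolt, drawer_pull, tape_roll, marker, paint_tin, brush, screwdriver from where it was at the start of the episode above 0.02 m).
It also fails if it takes over 51 s, if anything falls off the work surface, if the arm or the gripper's body presses on something with over 40 N, if the wrist force passes 120 N, or if a joint passes its speed limit or range.

### The arm

A 6-joint arm with a two-finger parallel gripper is mounted at the origin on the work surface. World frame = base frame: x ahead of the robot, y to its left, z up, the work surface at z = 0. Lengths are in m, angles in rad, forces in N, time in s.
With the tool pointing down it reaches from about 0.375 to 0.975 m from the base axis. Payload 3.8 kg.
Tool frame: the origin (TCP) lies at the very end of the fingers, on their centre line; the grasp point (between the pads) lies 19 mm behind it; z points along the fingers, y is the direction in which the jaws open and shut (so a half turn about z gives the same grasp; the last joint's range is limited). The gripper opens to 85 mm and grips with 20 to 120 N. Pads are 22 mm wide; open, the fingers measure 114 mm over their backs; the gripper's body (76 mm by 85 mm) begins 54 mm behind the grasp point. The pads swing forward as they close: fully open they stand 13 mm farther back than shut.
Start: joints at [-1.175, 0.264, 1.604, -0, 1.274, -0.037], TCP at [0.283, -0.613, 0.231] pointing down, gripper open.
Joint ranges: [-2.63, 2.63], [-0.94, 2.18], [0.31, 2.57], [-1.31, 4.45], [0, 2.66], [-2.55, 2.55]. Speed limits (rad/s): [2.57, 2.57, 3.14, 3.14, 3.14, 3.14].

### API

Orientations are given as a rotation vector (axis times angle).
In Python, from workcell import bot, read_camera, finish_job gives the robot as it stands. The module is installed in compiled form; this text tells all that it offers.
- The arm moves only by the tool servo_tool, never from a script. Its argument "targets" is text: rows parted by semicolons, each of 7 numbers parted by spaces: the turn, a rotation vector about the tool's x, y, z in rad, then the shift along the tool's x, y, z in mm, then the finger opening in mm, from 0 to 85.4. In form: wx wy wz x y z gripper; .... A call has 1 to 8 rows; each row shifts and turns the pose as measured when the row begins, along the tool's axes as they then stand; what a row does not reach is not made up. A row lasts 1/12 s, in which the tool goes at most 41.7 mm and 7.16 degrees, less where a joint would pass 70% of its speed; a pose out of reach is approached as far as the arm can. A call is refused whole if a number of a shift passes 41.7 or a number of a turn 0.125, either way. A call with a gripper value outside its range is refused whole. The fingers move at their own pace and stop on an object; "newtons" is the grip in N (left out, the last holds). Time passes only in rows, so rows that do not move let the fingers close. It gives the time, the measured TCP pose, the force and the opening at its end, in the units of the state.
- bot.read_state(): the state, without advancing time (a new reading comes with each control period).
- read_camera(name): name is "scene" or "top"; returns a dict with "image" (420x560x3 uint8, red, green, blue), "mtx" (3x3 intrinsics, pixels), "k1" (the pictures are not rectified: a ray, as slopes to the right and down, at radius r is drawn at 1 + k1 r^2 times it, then the intrinsics apply), "eye" and "orientation" of the camera in the world. Camera axes: x right, y up, looking along -z (the intrinsics and any distortion apply to the point x, -y, -z); pixel columns grow to the right and rows downward; lengths in m; the calibration is good to about 2 mm. A picture is of the moment at which its call begins. There is no depth.
- finish_job(): hands the job in, once; it reports no verdict.
The state is a dict: "time": time; "q": joint angles; "joint_vel": joint speeds; "joint_torque": joint torques, N m; "tool_pos": TCP position; "tcp_rot": TCP orientation; "wrist_force": force on the tool from outside, world axes, zero at the start; "torque": the same for the moment, N m; "width": opening from 0.0 (shut) to 1.0 (fully open).
Only numpy, scipy, OpenCV 4.12 (cv2) and the standard library are available. Lean on these libraries where they do the work, as an engineer would, in place of code of your own. Each camera call takes 0.05 s, during which the arm holds its last target.

## Working session

There is one attempt and no reset: what is moved stays moved. The work goes in short steps, Python scripts to look and compute and a tool call to move; the robot and the scene stay as the last step left them, time stands still between calls to the robot, and variables do not carry over. Pictures are saved under pics/ and viewed, and the job is handed in when it is done.

Besides the shell and the picture viewer there is one more tool, called as name(argument=value, ...), one argument or row to a line, values as JSON. servo_tool: Moves the arm, as the interface text tells. Its arguments: {"type":"object","properties":{"targets":{"type":"string"},"newtons":{"type":"number"}},"required":["targets"]}

```bash
mkdir -p pics; cat > h.py <<'E'
import numpy as np,cv2
from workcell import bot,read_camera,finish_job
from scipy.spatial.transform import Rotation as R
def rot(o):
    o=np.array(o,float)
    if o.shape==(3,3): return o
    if o.size==4: return R.from_quat(o).as_matrix()
    return R.from_rotvec(o).as_matrix()
def snap(n,f):
    c=read_camera(n); cv2.imwrite('pics/'+f,c['image'][:,:,::-1]); return c
def ray(c,u,v):
    d=np.array([c['k1'],0,0,0],float)
    p=cv2.undistortPoints(np.array([[[u,v]]],float),c['mtx'],d)[0,0]
    return rot(c['orientation'])@np.array([p[0],-p[1],-1])
def onz(c,u,v,z):
    d=ray(c,u,v); e=np.array(c['eye']); return e+d*(z-e[2])/d[2]
def proj(c,P):
    q=rot(c['orientation']).T@(np.array(P)-c['eye']); x,y=q[0]/-q[2],-q[1]/-q[2]
    s=1+c['k1']*(x*x+y*y); m=c['mtx']; return m[0][0]*x*s+m[0][2],m[1][1]*y*s+m[1][2]
E
python3 - <<'E'
from h import *
for n in('top','scene'):
    c=snap(n,n+'0.png'); print(n,c['mtx'],c['k1'],c['eye'],c['orientation'])
print(bot.read_state())
E
```

```text
top [[541.95771701   0.         275.71132419]
 [  0.         541.95771701 207.67493947]
 [  0.           0.           1.        ]] -0.045062517538392924 [ 0.48595069 -0.02416608  1.49235151] [ 0.04069963 -0.04028508 -1.55952356]
scene [[391.29258802   0.         283.78427928]
 [  0.         391.29258802 207.89366855]
 [  0.           0.           1.        ]] -0.09607464232908303 [ 1.24528594 -0.00923363  0.92358373] [0.52741791 0.5308523  1.50089028]
{'time': 0.1, 'q': array([-1.17487976e+00,  2.64705848e-01,  1.60526045e+00, -1.27388078e-05,
        1.27373103e+00, -3.68380758e-02]), 'joint_vel': array([-0.00141164, -0.00066844, -0.00286567, -0.00082458, -0.00042531,
       -0.00094474]), 'joint_torque': array([ 7.72671283e-04, -5.16705894e+01, -3.68589520e+01, -3.93447408e-05,
        6.33816817e-03,  3.39980886e-06]), 'tool_pos': array([ 0.28284596, -0.61212953,  0.23005523]), 'tcp_rot': array([-3.06631406e+00, -6.74039028e-01,  6.08793184e-04]), 'wrist_force': array([-0.95374191, -0.66943207, -1.12230503]), 'torque': array([ 0.03904239, -0.00949194,  0.0157738 ]), 'width': 1.0006938619336407}
```

View pics/top0.png

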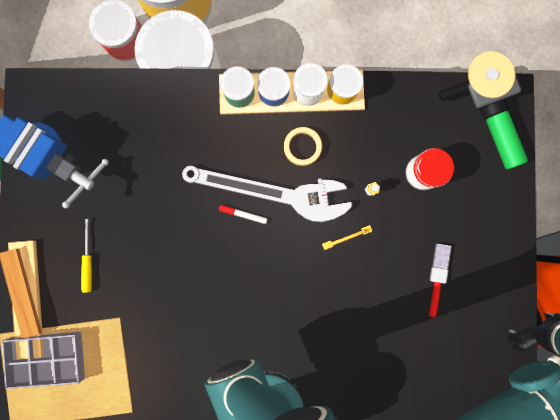

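View pics/scene0.png

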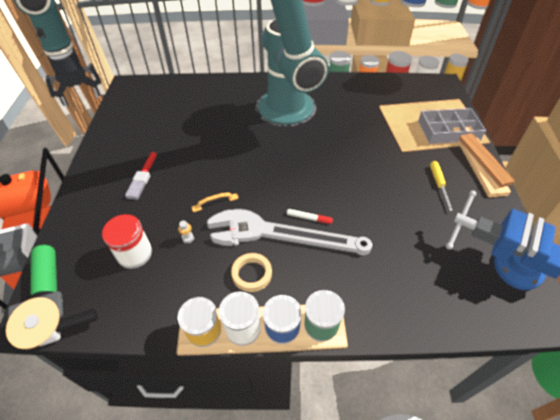

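```bash
python3 - <<'E'
import cv2
a=cv2.imread('pics/top0.png')[165:235,270:390]; cv2.imwrite('pics/t1.png',cv2.resize(a,None,fx=6.6,fy=6.6,interpolation=cv2.INTER_CUBIC))
a=cv2.imread('pics/scene0.png')[195:265,175:295]; cv2.imwrite('pics/s1.png',cv2.resize(a,None,fx=6.6,fy=6.6,interpolation=cv2.INTER_CUBIC))
E
```

```text
(no output)
```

View pics/t1.png

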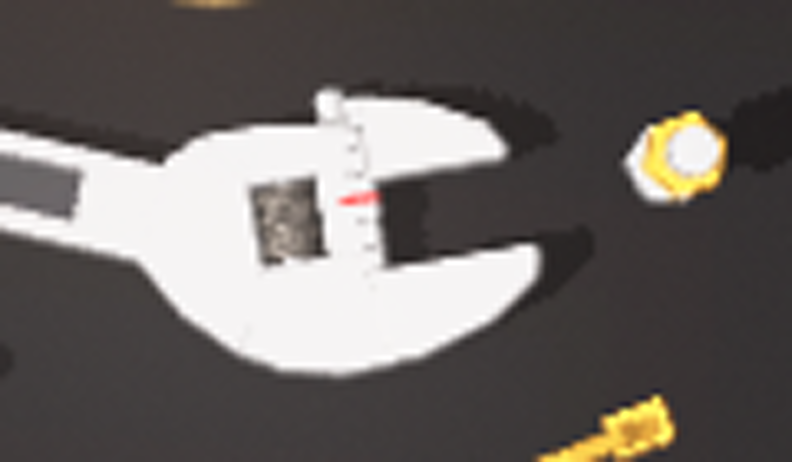

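View pics/s1.png

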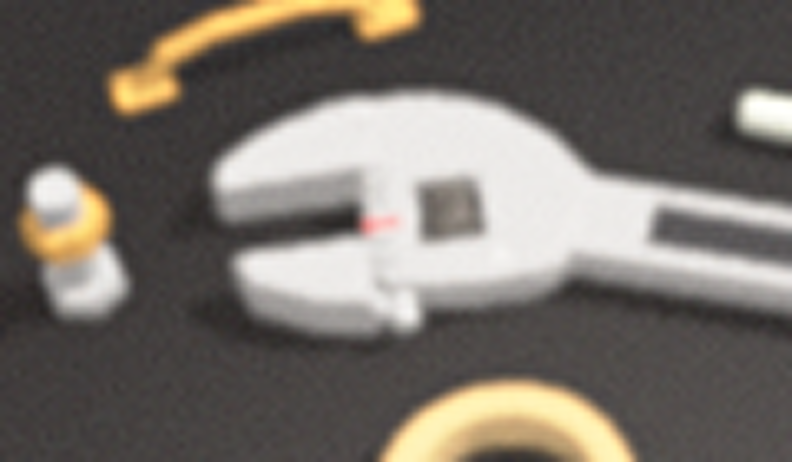

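```bash
cat > m.py <<'E'
from h import *
def dark(c,x0,x1,y0,y1,up=8):
    a=cv2.cvtColor(c['image'],cv2.COLOR_RGB2GRAY)[y0:y1,x0:x1]
    m=(a<170).astype(np.uint8)
    n,l,s,ce=cv2.connectedComponentsWithStats(m,connectivity=4)
    for i in range(1,n):
        if 20<s[i,4]<300: print(s[i],ce[i]+[x0,y0])
def red(c,x0,x1,y0,y1):
    a=c['image'][y0:y1,x0:x1].astype(int); w=np.clip(a[...,0]-a[...,1]-30,0,None)
    ys,xs=np.nonzero(w); W=w[ys,xs]; print('red',(xs*W).sum()/W.sum()+x0,(ys*W).sum()/W.sum()+y0,xs.min()+x0,xs.max()+x0)
    return (xs*W).sum()/W.sum()+x0,(ys*W).sum()/W.sum()+y0
E
python3 - <<'E'
from m import *
t=read_camera('top'); s=read_camera('scene')
dark(t,300,330,180,215); dark(s,232,256,215,240)
rt=red(t,315,332,185,202); rs=red(s,222,240,222,236)
print('red mid',onz(t,*rt,.0228),onz(s,*rs,.0228))
# window corners in top crop
for p in [(250,185),(315,178),(325,262),(265,265)]:
    print(onz(t,270+p[0]/6.6-.42,165+p[1]/6.6-.42,.0225)[:2])
for p in [(418,183),(477,178),(485,237),(425,242)]:
    print('s',onz(s,175+p[0]/6.6-.42,195+p[1]/6.6-.42,.0225)[:2])
print('ring',onz(t,191,173,.012)[:2],onz(s,364,244,.012)[:2])
E
```

```text
[ 0  0 18  6 81] [307.82716049 181.80246914]
[  8  12  12  13 116] [313.17241379 197.96551724]
[26 12  4 14 37] [328.10810811 197.72972973]
[ 6  7 10 10 76] [242.76315789 226.32894737]
[ 7 23 17  2 24] [248.45833333 238.70833333]
red 324.0738423028786 194.65456821026282 321 327
red 231.2970297029703 228.55445544554456 229 235
red mid [ 0.59878229 -0.15449659  0.0228    ] [ 0.59641864 -0.15921998  0.0228    ]
[ 0.60388067 -0.10926945]
[ 0.60707109 -0.13605038]
[ 0.5724311  -0.14040578]
[ 0.57092381 -0.11570308]
s [ 0.57417658 -0.14195176]
s [ 0.57158736 -0.11635309]
s [ 0.60314335 -0.11117982]
s [ 0.60565597 -0.13676617]
ring [0.65531543 0.21043376] [0.64405474 0.21356787]
```

```bash
cat > plan.py <<'E'
from h import *
import sys
def plan(tx,ty,tz,th=None):
    s=bot.read_state(); Rm=R.from_rotvec(s['tcp_rot']).as_matrix()
    d=np.array([tx,ty,tz])-s['tool_pos']
    print('t',s['time'],'pos',s['tool_pos'].round(4),'F',s['wrist_force'].round(2),'w',round(s['width'],3))
    print('tool axes x',Rm[:,0].round(3),'y',Rm[:,1].round(3),'z',Rm[:,2].round(3))
    print('shift mm tool',(Rm.T@d*1000).round(1))
    if th is not None:
        # desired: z down, y along wrench x (either sign)
        for sg in(1,-1):
            y=sg*np.array([np.cos(th),np.sin(th),0]); z=np.array([0,0,-1.]); D=np.array([np.cross(y,z),y,z]).T
            print('turn',R.from_matrix(Rm.T@D).as_rotvec().round(3))
E
python3 - <<'E'
from plan import *
plan(.588,-.1255,.10,np.radians(-79)); print(bot.read_state()['q'])
t=read_camera('top'); g=t['image']
m=(cv2.cvtColor(g,cv2.COLOR_RGB2GRAY)[160:186,178:215]>120).astype(np.uint8)
print('\n'.join(''.join('#' if k else '.' for k in r) for r in m))
E
```

```text
t 0.2 pos [ 0.2829 -0.6123  0.2304] F [-0.23 -0.23 -0.18] w 1.001
tool axes x [0.908 0.419 0.   ] y [ 0.419 -0.908 -0.001] z [-0.001  0.001 -1.   ]
shift mm tool [ 481.1 -313.8  130.9]
turn [-0.001  0.     0.241]
turn [-0.000e+00 -2.000e-03 -2.901e+00]
[-1.17490566e+00  2.64511945e-01  1.60486232e+00 -2.93871132e-05
  1.27369518e+00 -3.68727406e-02]
.....................................
.....................................
.....................................
.....................................
.....................................
.....................................
.........#######.....................
........##########...................
......##############.................
......###################............
.....######...################.......
.....#####.....###################...
....#####.......#####################
....#####.......#####################
....#####.......#####################
....#####.......##############..#####
....######.....###############......#
.....#######.#################.......
.....########################........
......#######################........
.......######################........
........#######################......
..........#####..###################.
....................#################
........................#############
.............................########
```

servo_tool(
  targets="0 0 0.08 0 0 0 0;0 0 0.08 0 0 0 0;0 0 0.08 0 0 0 0;0 0 0 0 0 0 0",
  newtons=30,
)

```text
time: 0.58
tool_pos: [0.2827, -0.6119, 0.2296]
tcp_rot: [-3.126, -0.286, 0.001]
wrist_force: [-0.1, -0.8, 0.4]
width: 0.451
```

```bash
python3 -c "
from plan import *
plan(.588,-.1255,.10,np.radians(-79))"
```

```text
t 0.5833 pos [ 0.2827 -0.6119  0.2296] F [-0.11 -0.82  0.37] w 0.451
tool axes x [ 0.983  0.181 -0.001] y [ 0.181 -0.983 -0.003] z [-0.001  0.003 -1.   ]
shift mm tool [ 388.5 -422.7  130.5]
turn [-0.003  0.001 -0.01 ]
turn [1.000e-03 4.000e-03 3.132e+00]
```

servo_tool(
  targets="0 0 0 26 -28 0 0;0 0 0 26 -28 0 0;0 0 0 26 -28 0 0;0 0 0 26 -28 0 0;0 0 0 26 -28 0 0;0 0 0 26 -28 0 0;0 0 0 26 -28 0 0;0 0 0 26 -28 0 0",
)

```text
time: 1.25
tool_pos: [0.4459, -0.3506, 0.2278]
tcp_rot: [3.127, 0.295, -0.003]
wrist_force: [0.7, 0.0, -0.1]
width: 0.004
```

servo_tool(
  targets="0 0 0 26 -28 0 0;0 0 0 26 -28 0 0;0 0 0 26 -28 0 0;0 0 0 26 -28 0 0;0 0 0 26 -28 0 0;0 0 0 0 0 0 0",
)

```text
time: 1.75
tool_pos: [0.5528, -0.1736, 0.2286]
tcp_rot: [-3.124, -0.326, -0.004]
wrist_force: [0.1, -0.4, -0.2]
width: -0.005
```

```bash
python3 -c "
from plan import *
plan(.588,-.1255,.10,np.radians(-79))"
```

```text
t 1.75 pos [ 0.5528 -0.1736  0.2286] F [ 0.07 -0.39 -0.17] w -0.005
tool axes x [0.978 0.206 0.002] y [ 0.206 -0.978 -0.   ] z [ 0.002  0.001 -1.   ]
shift mm tool [ 44.  -39.7 128.8]
turn [-0.    -0.002  0.016]
turn [ 0.004 -0.    -3.126]
```

servo_tool(
  targets="0 0 0 22 -20 0 0;0 0 0 22 -20 0 0;0 0 0 5 -4 30 0;0 0 0 0 0 30 0;0 0 0 0 0 20 0;0 0 0 0 0 0 0;0 0 0 0 0 0 0",
)

```text
time: 2.33
tool_pos: [0.5969, -0.1154, 0.1494]
tcp_rot: [3.118, 0.362, 0.014]
wrist_force: [0.3, -0.4, 0.6]
width: 0.001
```

```bash
python3 -c "
from plan import *
plan(.588,-.1255,.06,np.radians(-79))
c=snap('scene','s2.png');d=snap('top','t2.png')
for n,x in(('s2',(175,195)),('t2',(250,145))):
  a=cv2.imread(f'pics/{n}.png')[x[1]-10:x[1]+80,x[0]-5:x[0]+115]; cv2.imwrite(f'pics/{n}c.png',cv2.resize(a,None,fx=6.6,fy=6.6,interpolation=cv2.INTER_CUBIC))
"
```

```text
t 2.3333 pos [ 0.5969 -0.1154  0.1494] F [ 0.33 -0.44  0.6 ] w 0.001
tool axes x [0.973 0.229 0.008] y [ 0.229 -0.973  0.004] z [ 0.009 -0.002 -1.   ]
shift mm tool [-11.8   7.4  89.4]
turn [ 0.004 -0.008  0.039]
turn [ 0.013  0.006 -3.102]
```

View pics/s2c.png

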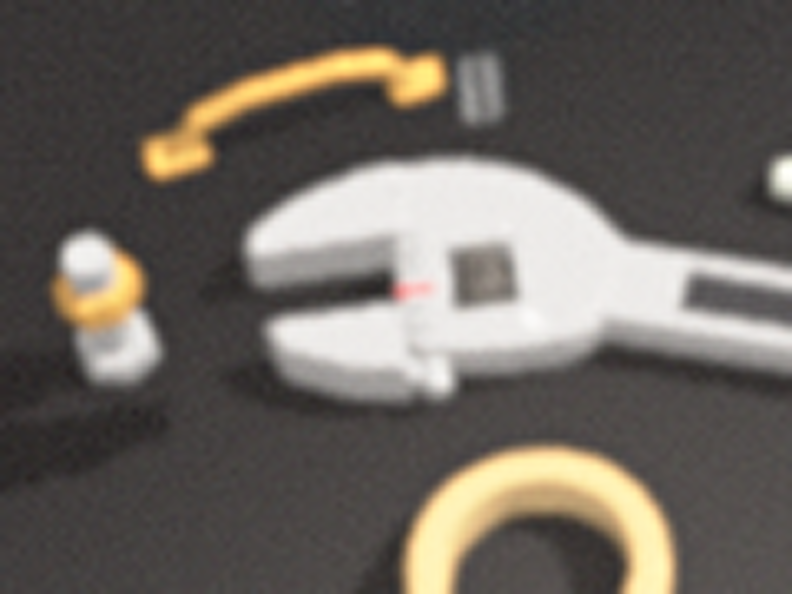

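View pics/t2c.png

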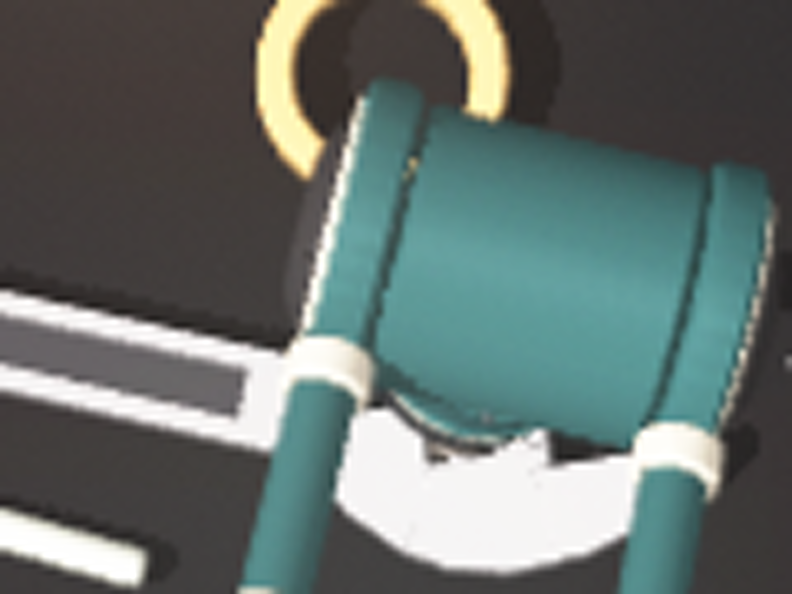

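servo_tool(
  targets="0 0 0.04 -12 15 0 0;0 0 0 0 0 30 0;0 0 0 0 0 30 0;0 0 0 0 0 30 0;0 0 0 0 0 15 0;0 0 0 0 0 0 0;0 0 0 0 0 0 0",
)

```text
time: 3.02
tool_pos: [0.602, -0.1413, 0.0595]
tcp_rot: [3.114, 0.293, 0.057]
wrist_force: [-0.7, -0.5, 1.8]
width: -0.004
```

```bash
python3 -c "
from plan import *
plan(.588,-.1255,.0255,np.radians(-79))
c=snap('scene','s3.png')
for n,x in(('s3',(175,195)),):
  a=cv2.imread(f'pics/{n}.png')[x[1]-10:x[1]+80,x[0]-5:x[0]+115]; cv2.imwrite(f'pics/{n}c.png',cv2.resize(a,None,fx=6.6,fy=6.6,interpolation=cv2.INTER_CUBIC))
"
```

```text
t 3.0167 pos [ 0.602  -0.1413  0.0595] F [-0.71 -0.5   1.8 ] w -0.004
tool axes x [0.982 0.186 0.035] y [ 0.186 -0.982  0.017] z [ 0.038 -0.01  -0.999]
shift mm tool [-12.  -18.7  33.3]
turn [ 0.017 -0.035 -0.005]
turn [-0.055 -0.027  3.136]
```

View pics/s3c.png

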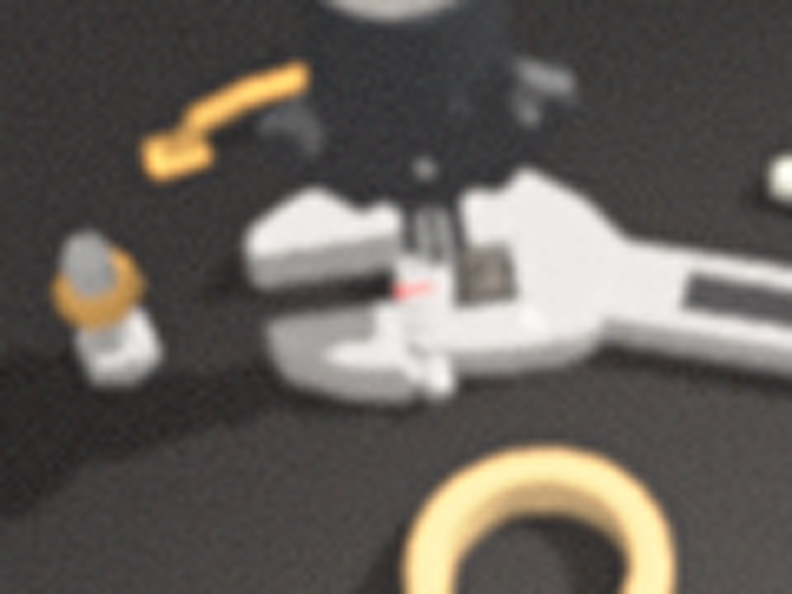

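servo_tool(
  targets="0.017 -0.035 0 -12 -10 0 0;0 0 0 0 0 0 0;0 0 0 0 0 0 0;0 0 0 0 0 0 0",
)

```text
time: 3.4
tool_pos: [0.5941, -0.1359, 0.0677]
tcp_rot: [3.123, 0.293, 0.02]
wrist_force: [0.2, 0.2, 0.4]
width: -0.001
```

```bash
python3 -c "
from plan import *
plan(.588,-.1255,.0255,np.radians(-79))
"
```

```text
t 3.4 pos [ 0.5941 -0.1359  0.0677] F [0.22 0.16 0.42] w -0.001
tool axes x [0.982 0.186 0.012] y [ 0.186 -0.982  0.006] z [ 0.013 -0.004 -1.   ]
shift mm tool [ -4.6 -11.6  42. ]
turn [ 0.006 -0.012 -0.005]
turn [-0.019 -0.01   3.137]
```

servo_tool(
  targets="0.006 -0.012 0 -5 -4 15 0;0 0 0 0 0 10 0;0 0 0 0 0 0 0;0 0 0 0 0 0 0",
)

```text
time: 3.73
tool_pos: [0.5911, -0.1336, 0.0431]
tcp_rot: [3.125, 0.294, 0.009]
wrist_force: [-0.6, 0.1, -1.4]
width: 0.001
```

```bash
python3 -c "
from plan import *
plan(.588,-.1255,.0255,np.radians(-79))
"
```

```text
t 3.7333 pos [ 0.5911 -0.1336  0.0431] F [-0.59  0.08 -1.37] w 0.001
tool axes x [0.982 0.186 0.006] y [ 0.186 -0.982  0.003] z [ 0.006 -0.002 -1.   ]
shift mm tool [-1.6 -8.6 17.5]
turn [ 0.003 -0.006 -0.004]
turn [-0.009 -0.005  3.137]
```

servo_tool(
  targets="0.003 -0.006 0 -2 0 10 0;0 0 0 0 0 3 0;0 0 0 0 0 0 0;0 0 0 0 0 0 0",
)

```text
time: 4.07
tool_pos: [0.5877, -0.1338, 0.0267]
tcp_rot: [-3.127, -0.294, 0.006]
wrist_force: [-0.7, -0.0, 0.4]
width: -0.001
```

```bash
python3 -c "
from plan import *
plan(.588,-.1255,.0255,np.radians(-79))
c=snap('scene','s4.png')
for n,x in(('s4',(175,195)),):
  a=cv2.imread(f'pics/{n}.png')[x[1]-10:x[1]+80,x[0]-5:x[0]+115]; cv2.imwrite(f'pics/{n}c.png',cv2.resize(a,None,fx=6.6,fy=6.6,interpolation=cv2.INTER_CUBIC))
"
```

```text
t 4.0667 pos [ 0.5877 -0.1338  0.0267] F [-0.67 -0.04  0.41] w -0.001
tool axes x [ 0.982  0.187 -0.004] y [ 0.187 -0.982 -0.002] z [-0.004  0.001 -1.   ]
shift mm tool [ 1.9 -8.   1.2]
turn [-0.002  0.004 -0.004]
turn [6.000e-03 3.000e-03 3.137e+00]
```

View pics/s4c.png

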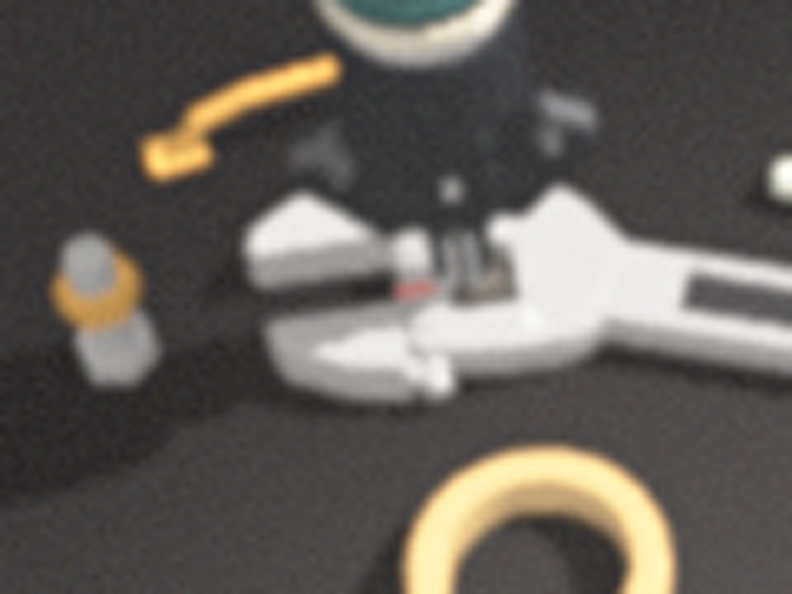

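servo_tool(
  targets="0 0.004 0 0 0 2 0;0 0 0 0 0 2 0;0 0 0 0 0 2 0",
)

```text
time: 4.37
tool_pos: [0.589, -0.1355, 0.0246]
tcp_rot: [3.126, 0.296, 0.003]
wrist_force: [-6.0, -2.4, 12.0]
width: 0.002
```

servo_tool(
  targets="0 0 0 0 -4 1 0;0 0 0 0 -4 1 0;0 0 0 0 -4 1 0;0 0 0 0 -4 1 0",
)

```text
time: 4.7
tool_pos: [0.5884, -0.1236, 0.0254]
tcp_rot: [3.12, 0.296, 0.011]
wrist_force: [-3.4, -2.2, 7.1]
width: 0.0
```

```bash
python3 -c "
from plan import *
plan(.588,-.1255,.0255,np.radians(-79))
"
```

```text
t 4.7 pos [ 0.5884 -0.1236  0.0254] F [-3.37 -2.21  7.11] w 0.0
tool axes x [0.982 0.188 0.006] y [ 0.188 -0.982  0.009] z [ 0.008 -0.007 -1.   ]
shift mm tool [-0.7  1.8 -0.1]
turn [ 0.009 -0.006 -0.003]
turn [-0.01  -0.014  3.139]
```

servo_tool(
  targets="0.009 -0.006 0 0 -4 1 0;0 0 0 0 -4 1 0;0 0 0 0 -2 1 0",
)

```text
time: 4.95
tool_pos: [0.5873, -0.1135, 0.0241]
tcp_rot: [3.127, 0.298, 0.004]
wrist_force: [-0.5, 0.8, 0.4]
width: -0.003
```

servo_tool(
  targets="0 0 0 0 0 -6 0;0 0 0 0 0 -6 0;0 0 0 0 0 -6 0;0 0 0 0 0 0 0;0 0 0 0 0 0 0",
)

```text
time: 5.37
tool_pos: [0.5859, -0.1113, 0.0421]
tcp_rot: [-3.126, -0.299, 0.0]
wrist_force: [-0.3, 0.4, -0.0]
width: -0.002
```

```bash
cat > look.py <<'E'
from plan import *
def look(k):
  plan(.588,-.1255,.0255,np.radians(-79))
  c=snap('scene',f's{k}.png')
  a=cv2.imread(f'pics/s{k}.png')[200:260,190:270]; cv2.imwrite(f'pics/s{k}c.png',cv2.resize(a,None,fx=9.9,fy=9.9,interpolation=cv2.INTER_CUBIC))
E
python3 -c "
from look import *
look(5)"
```

```text
t 5.3667 pos [ 0.5859 -0.1113  0.0421] F [-0.34  0.42 -0.04] w -0.002
tool axes x [ 0.982  0.19  -0.   ] y [ 0.19  -0.982 -0.001] z [-0.     0.001 -1.   ]
shift mm tool [-0.6 14.3 16.6]
turn [-0.001  0.    -0.001]
turn [0.000e+00 2.000e-03 3.141e+00]
```

View pics/s5c.png

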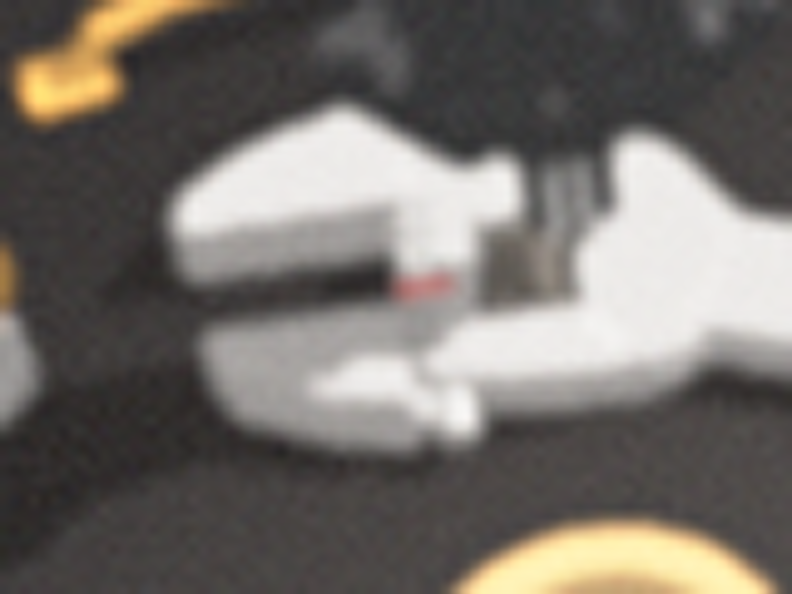

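servo_tool(
  targets="0 0 0 0 11 0 0;0 0 0 0 11 0 0;0 0 0 0 0 0 0;0 0 0 0 0 8 0;0 0 0 0 0 4 0;0 0 0 0 0 0 0;0 0 0 0 0 0 0",
)

```text
time: 6.0
tool_pos: [0.5903, -0.1367, 0.028]
tcp_rot: [-3.126, -0.296, 0.001]
wrist_force: [0.2, -0.9, -0.5]
width: -0.002
```

```bash
python3 -c "
from look import *
plan(.588,-.1255,.0255,np.radians(-79))"
```

```text
t 6.0 pos [ 0.5903 -0.1367  0.028 ] F [ 0.23 -0.91 -0.54] w -0.002
tool axes x [ 0.982  0.188 -0.   ] y [ 0.188 -0.982 -0.001] z [-0.001  0.001 -1.   ]
shift mm tool [ -0.2 -11.4   2.5]
turn [-0.001  0.    -0.003]
turn [1.000e-03 2.000e-03 3.139e+00]
```

servo_tool(
  targets="0 0 0 0 -3 2 0;0 0 0 0 0 2 0;0 0 0 0 -3 1.5 0;0 0 0 0 -4 1 0;0 0 0 0 -4 1 0;0 0 0 0 -4 1 0;0 0 0 0 -3 1 0",
)

```text
time: 6.58
tool_pos: [0.5886, -0.1192, 0.0253]
tcp_rot: [3.119, 0.301, 0.004]
wrist_force: [-3.7, -1.7, 7.5]
width: -0.002
```

```bash
python3 -c "
from look import *
plan(.588,-.1255,.0255,np.radians(-79))"
```

```text
t 6.5833 pos [ 0.5886 -0.1192  0.0253] F [-3.68 -1.72  7.51] w -0.002
tool axes x [0.982 0.191 0.002] y [ 0.191 -0.981  0.008] z [ 0.003 -0.007 -1.   ]
shift mm tool [-1.8  6.1 -0.2]
turn [ 0.008 -0.002  0.001]
turn [ 3.000e-03  1.200e-02 -3.141e+00]
```

servo_tool(
  targets="0 0 0 0 -2 1 0;0 0 0 0 0 -6 0;0 0 0 0 0 -6 0;0 0 0 0 0 0 0;0 0 0 0 9 0 0;0 0 0 0 9 0 0;0 0 0 0 0 0 0;0 0 0 0 0 0 0",
)

```text
time: 7.25
tool_pos: [0.591, -0.1335, 0.0367]
tcp_rot: [3.12, 0.305, 0.002]
wrist_force: [-0.8, -0.6, 0.5]
width: 0.002
```

```bash
python3 -c "
from look import *
look(6)"
```

```text
t 7.25 pos [ 0.591  -0.1335  0.0367] F [-0.83 -0.63  0.54] w 0.002
tool axes x [0.981 0.194 0.   ] y [ 0.194 -0.981  0.006] z [ 0.002 -0.006 -1.   ]
shift mm tool [-1.4 -8.5 11.1]
turn [ 0.006 -0.     0.003]
turn [ 1.000e-03  1.000e-02 -3.138e+00]
```

View pics/s6c.png

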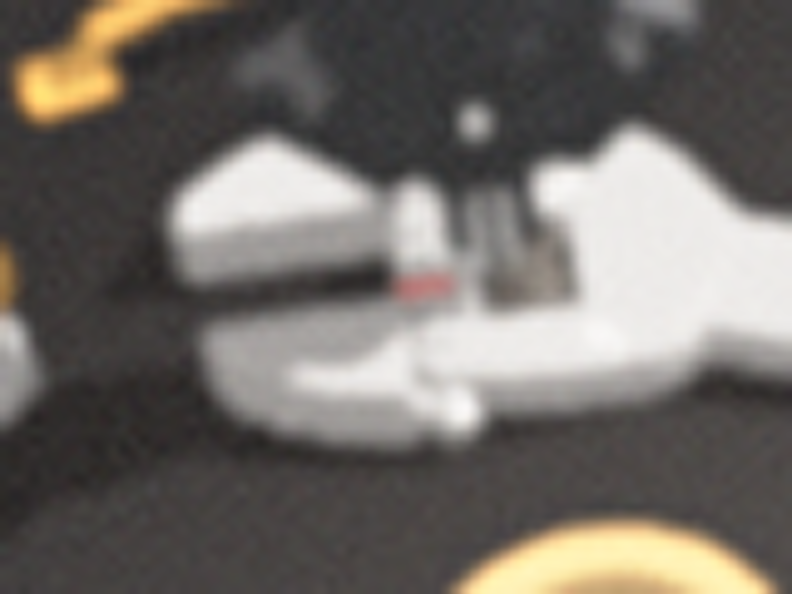

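```bash
cat > gap.py <<'E'
from h import *
from scipy.ndimage import map_coordinates
def gap(c,img,th=-79,o=(.588,-.1255),z=.026,xs=range(40,66,4),pr=True):
    g=cv2.cvtColor(img,cv2.COLOR_BGR2GRAY).astype(float)
    T=np.radians(th); ex=np.array([np.cos(T),np.sin(T)]); ey=np.array([-ex[1],ex[0]])
    ys=np.arange(-45,45,.25)
    for x in xs:
        P=[proj(c,[*(np.array(o)+ex*x/1e3+ey*y/1e3),z]) for y in ys]
        P=np.array(P); v=map_coordinates(g,[P[:,1],P[:,0]],order=1)
        m=(v<135); 
        # dark run containing y~5 
        i=np.argmin(abs(ys-0)); 
        k=np.nonzero(m[(ys>-20)&(ys<15)])[0]
        if len(k)==0: print(x,'none');continue
        i=np.nonzero((ys>-20)&(ys<15))[0][0]+k[len(k)//2]
        a=i; 
        while a>0 and m[a]: a-=1
        b=i
        while b<len(m)-1 and m[b]: b+=1
        print(x,ys[a],ys[b],'gap',ys[b]-ys[a])
E
python3 - <<'E'
from gap import *
for n in('top','scene'):
    c=read_camera(n); print(n); gap(c,cv2.imread(f'pics/{n}0.png'))
c=read_camera('scene');gap(c,cv2.imread('pics/s6.png'))
E
```

```text
top
40 -25.0 10.75 gap 35.75
44 -25.0 10.75 gap 35.75
48 -25.5 10.75 gap 36.25
52 -25.75 10.75 gap 36.5
56 -25.5 10.75 gap 36.25
60 -25.25 10.75 gap 36.0
64 -25.75 10.75 gap 36.5
scene
40 -8.0 5.5 gap 13.5
44 -12.0 8.0 gap 20.0
48 -12.25 7.5 gap 19.75
52 -11.0 7.75 gap 18.75
56 -11.25 7.75 gap 19.0
60 -12.0 7.75 gap 19.75
64 -12.25 7.5 gap 19.75
40 -8.0 7.75 gap 15.75
44 -12.0 9.0 gap 21.0
48 -11.75 9.0 gap 20.75
52 -11.25 9.0 gap 20.25
56 -11.5 8.5 gap 20.0
60 -12.0 8.0 gap 20.0
64 -12.25 8.0 gap 20.25
```

```bash
python3 - <<'E'
import cv2,numpy as np
r=[cv2.resize(cv2.imread(f'pics/{n}.png')[215:250,200:250],None,fx=8,fy=8,interpolation=cv2.INTER_CUBIC) for n in('scene0','s4','s5','s6')]
cv2.imwrite('pics/cmp1.png',np.vstack([np.hstack(r[:2]),np.hstack(r[2:])]))
E
```

```text
(no output)
```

View pics/cmp1.png

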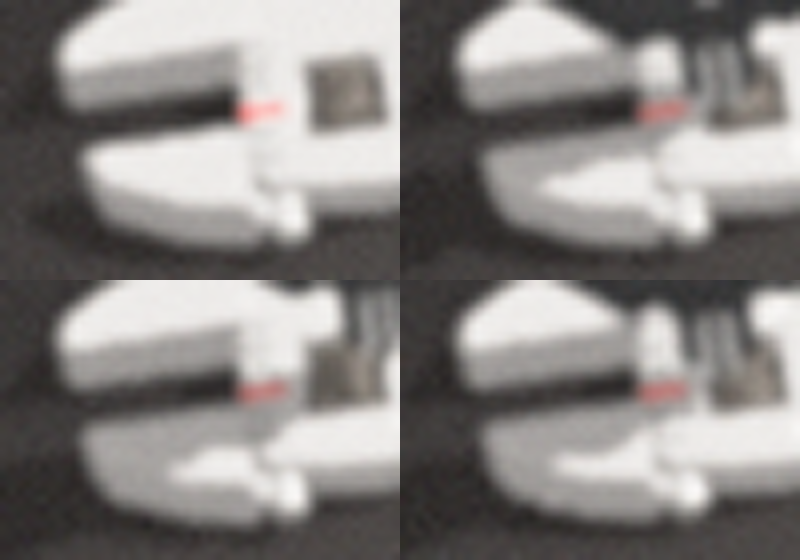

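```bash
python3 - <<'E'
import cv2,numpy as np
for n in('scene0','s2','s4','s5','s6'):
    g=cv2.cvtColor(cv2.imread(f'pics/{n}.png'),cv2.COLOR_BGR2GRAY).astype(float)
    out=[]
    for u in(216,219,222,225,228,230,235,236,237):
        col=g[238:252,u]; d=-np.diff(col); d[d<0]=0; out.append(round((d*(np.arange(13)+238.5)).sum()/d.sum(),2))
    o2=[]
    for u in(214,217,220,224,228):  # inner top edge dark->light
        col=g[229:240,u]; k=np.argmax(np.diff(col)); d=np.clip(np.diff(col)[max(0,k-2):k+3],0,None); o2.append(round((d*(np.arange(len(d))+max(0,k-2)+229.5)).sum()/d.sum(),2))
    print(n,out,o2)
E
```

```text
scene0 [np.float64(241.65), np.float64(242.16), np.float64(242.83), np.float64(243.11), np.float64(243.07), np.float64(243.58), np.float64(244.35), np.float64(244.4), np.float64(244.22)] [np.float64(232.27), np.float64(231.91), np.float64(231.43), np.float64(230.86), np.float64(230.36)]
s2 [np.float64(241.74), np.float64(242.09), np.float64(242.9), np.float64(242.98), np.float64(243.05), np.float64(243.23), np.float64(244.2), np.float64(244.36), np.float64(244.24)] [np.float64(232.25), np.float64(231.86), np.float64(231.48), np.float64(230.85), np.float64(230.38)]
s4 [np.float64(242.67), np.float64(242.35), np.float64(242.69), np.float64(242.97), np.float64(243.25), np.float64(243.32), np.float64(244.24), np.float64(244.35), np.float64(244.2)] [np.float64(232.55), np.float64(232.15), np.float64(231.56), np.float64(231.21), np.float64(230.59)]
s5 [np.float64(242.65), np.float64(243.3), np.float64(242.89), np.float64(242.54), np.float64(242.83), np.float64(243.04), np.float64(243.98), np.float64(243.99), np.float64(243.8)] [np.float64(232.16), np.float64(231.8), np.float64(231.42), np.float64(230.66), np.float64(230.29)]
s6 [np.float64(242.11), np.float64(242.66), np.float64(242.02), np.float64(242.21), np.float64(242.4), np.float64(242.74), np.float64(243.48), np.float64(243.51), np.float64(243.29)] [np.float64(231.82), np.float64(231.32), np.float64(230.9), np.float64(230.47), np.float64(230.1)]
```

servo_tool(
  targets="0.006 0 0 -1 0 7 0;0 0 0 0 0 3 0;0 0 0 0 0 2.5 0;0 0 0 0 0 2.5 0;0 0 0 0 -3 2 0;0 0 0 0 -3 2 0",
)

```text
time: 7.95
tool_pos: [0.5909, -0.1334, 0.025]
tcp_rot: [3.116, 0.313, 0.003]
wrist_force: [-6.0, -5.6, 13.0]
width: 0.001
```

servo_tool(
  targets="0 0 0 0 -3 2 0;0 0 0 0 -3 2 0",
)

```text
time: 8.12
tool_pos: [0.5904, -0.1315, 0.0253]
tcp_rot: [3.109, 0.315, 0.003]
wrist_force: [-5.1, -4.0, 13.7]
width: -0.001
```

```bash
python3 -c "
from look import *
plan(.588,-.1255,.0255,np.radians(-79))"
```

```text
t 8.1167 pos [ 0.5904 -0.1315  0.0253] F [-5.14 -4.03 13.71] w -0.001
tool axes x [0.98  0.201 0.001] y [ 0.201 -0.98   0.017] z [ 0.004 -0.016 -1.   ]
shift mm tool [-1.2 -6.3 -0.3]
turn [ 0.017 -0.001  0.01 ]
turn [ 1.000e-03  2.600e-02 -3.131e+00]
```

servo_tool(
  targets="0.015 0 0 0 -5 2 0;0 0 0 0 -5 1.5 0;0 0 0 0 -5 1.5 0;0 0 0 0 -5 1.5 0",
)

```text
time: 8.45
tool_pos: [0.5878, -0.1168, 0.025]
tcp_rot: [3.116, 0.318, 0.004]
wrist_force: [-1.3, -1.0, 4.0]
width: -0.003
```

```bash
python3 -c "
from look import *
plan(.588,-.1255,.0255,np.radians(-79))"
```

```text
t 8.45 pos [ 0.5878 -0.1168  0.025 ] F [-1.26 -1.03  3.95] w -0.003
tool axes x [0.979 0.202 0.002] y [ 0.202 -0.979  0.01 ] z [ 0.003 -0.009 -1.   ]
shift mm tool [-1.6  8.5 -0.4]
turn [ 0.01  -0.002  0.012]
turn [ 3.00e-03  1.50e-02 -3.13e+00]
```

Lift, return, and look.

servo_tool(
  targets="0.01 0 0.01 0 0 -6 0;0 0 0 0 0 -6 0;0 0 0 0 0 0 0;0 0 0 0 9 0 0;0 0 0 0 8 0 0;0 0 0 0 0 0 0;0 0 0 0 0 0 0",
)

```text
time: 9.03
tool_pos: [0.5912, -0.1349, 0.0372]
tcp_rot: [-3.125, -0.303, -0.002]
wrist_force: [-0.2, -0.1, 0.6]
width: 0.001
```

```bash
cat >> look.py <<'E'
def jaw(n):
    g=cv2.cvtColor(cv2.imread(f'pics/{n}.png'),cv2.COLOR_BGR2GRAY).astype(float)
    out=[];o2=[]
    for u in(222,225,228,230,235,236,237):
        col=g[238:252,u]; d=-np.diff(col); d[d<0]=0; out.append(round(float((d*(np.arange(13)+238.5)).sum()/d.sum()),2))
    for u in(214,217,220,224,228):
        col=g[229:240,u]; k=np.argmax(np.diff(col)); d=np.clip(np.diff(col)[max(0,k-2):k+3],0,None); o2.append(round(float((d*(np.arange(len(d))+max(0,k-2)+229.5)).sum()/d.sum()),2))
    print(n,out,o2,np.mean(out).round(2),np.mean(o2).round(2))
E
python3 -c "
from look import *
look(7)
for n in ('scene0','s4','s5','s6','s7'): jaw(n)"
```

```text
t 9.0333 pos [ 0.5912 -0.1349  0.0372] F [-0.19 -0.09  0.58] w 0.001
tool axes x [0.981 0.192 0.001] y [ 0.192 -0.981 -0.002] z [ 0.001  0.002 -1.   ]
shift mm tool [-1.3 -9.8 11.7]
turn [-0.002 -0.001  0.002]
turn [ 2.00e-03 -3.00e-03 -3.14e+00]
scene0 [242.83, 243.11, 243.07, 243.58, 244.35, 244.4, 244.22] [232.27, 231.91, 231.43, 230.86, 230.36] 243.65 231.37
s4 [242.69, 242.97, 243.25, 243.32, 244.24, 244.35, 244.2] [232.55, 232.15, 231.56, 231.21, 230.59] 243.57 231.61
s5 [242.89, 242.54, 242.83, 243.04, 243.98, 243.99, 243.8] [232.16, 231.8, 231.42, 230.66, 230.29] 243.3 231.27
s6 [242.02, 242.21, 242.4, 242.74, 243.48, 243.51, 243.29] [231.82, 231.32, 230.9, 230.47, 230.1] 242.81 230.92
s7 [242.11, 242.02, 241.9, 242.19, 242.73, 242.86, 242.45] [231.26, 230.66, 230.37, 230.08, 229.96] 242.32 230.47
```

servo_tool(
  targets="0 0 0 -1 0 7 0;0 0 0 0 0 3 0;0 0 0 0 0 2.5 0;0 0 0 0 -2 2 0;0 0 0 0 -4 1.5 0;0 0 0 0 -5 1.5 0;0 0 0 0 -5 1.5 0;0 0 0 0 -5 1.5 0",
)

```text
time: 9.75
tool_pos: [0.589, -0.1256, 0.0254]
tcp_rot: [3.11, 0.31, 0.005]
wrist_force: [-1.9, -2.7, 7.8]
width: 0.002
```

```bash
python3 -c "
from look import *
plan(.588,-.1255,.0255,np.radians(-79))"
```

```text
t 9.75 pos [ 0.589  -0.1256  0.0254] F [-1.94 -2.74  7.81] w 0.002
tool axes x [0.98  0.197 0.002] y [ 0.197 -0.98   0.016] z [ 0.005 -0.016 -1.   ]
shift mm tool [-1.  -0.3 -0.1]
turn [ 0.016 -0.002  0.007]
turn [ 3.000e-03  2.600e-02 -3.135e+00]
```

servo_tool(
  targets="0.015 0 0 0 -4 1.5 0;0 0 0 0 -3 1.5 0;0 0 0 0 0 -6 0;0 0 0 0 0 -12 0;0 0 0 0 0 -25 0;0 0 0 -40 0 0 0;0 0 0 -40 0 0 0;0 0 0 -40 0 0 0",
)

```text
time: 10.42
tool_pos: [0.4782, -0.1437, 0.0737]
tcp_rot: [3.118, 0.323, 0.02]
wrist_force: [0.6, -1.5, 0.3]
width: 0.001
```

servo_tool(
  targets="0 0 0 -30 0 -20 0;0 0 0 -30 0 -20 0;0 0 0 0 0 0 0;0 0 0 0 0 0 0",
)

```text
time: 10.75
tool_pos: [0.4078, -0.1549, 0.114]
tcp_rot: [3.12, 0.321, 0.011]
wrist_force: [0.1, -0.2, -0.1]
width: 0.004
```

```bash
python3 -c "
from look import *
from gap import gap
look(8)
for n in ('scene0','s7','s8'): jaw(n)
c=snap('top','t8.png')
gap(c,cv2.imread('pics/t8.png'))
a=cv2.imread('pics/t8.png')[165:235,270:390]; cv2.imwrite('pics/t8c.png',cv2.resize(a,None,fx=6.6,fy=6.6,interpolation=cv2.INTER_CUBIC))
"
```

```text
t 10.75 pos [ 0.4078 -0.1549  0.114 ] F [ 0.11 -0.17 -0.06] w 0.004
tool axes x [0.979 0.204 0.007] y [ 0.204 -0.979  0.006] z [ 0.008 -0.005 -1.   ]
shift mm tool [181.8   7.4  89.8]
turn [ 0.006 -0.007  0.013]
turn [ 0.01   0.009 -3.129]
scene0 [242.83, 243.11, 243.07, 243.58, 244.35, 244.4, 244.22] [232.27, 231.91, 231.43, 230.86, 230.36] 243.65 231.37
s7 [242.11, 242.02, 241.9, 242.19, 242.73, 242.86, 242.45] [231.26, 230.66, 230.37, 230.08, 229.96] 242.32 230.47
s8 [241.76, 241.7, 241.93, 241.91, 242.3, 242.42, 242.02] [230.37, 230.24, 229.93, 229.77, 229.53] 242.01 229.97
40 -25.0 4.0 gap 29.0
44 -25.0 4.25 gap 29.25
48 -25.5 4.0 gap 29.5
52 -25.75 4.0 gap 29.75
56 -25.5 4.0 gap 29.5
60 -25.25 3.75 gap 29.0
64 -25.75 3.5 gap 29.25
```

View pics/t8c.png

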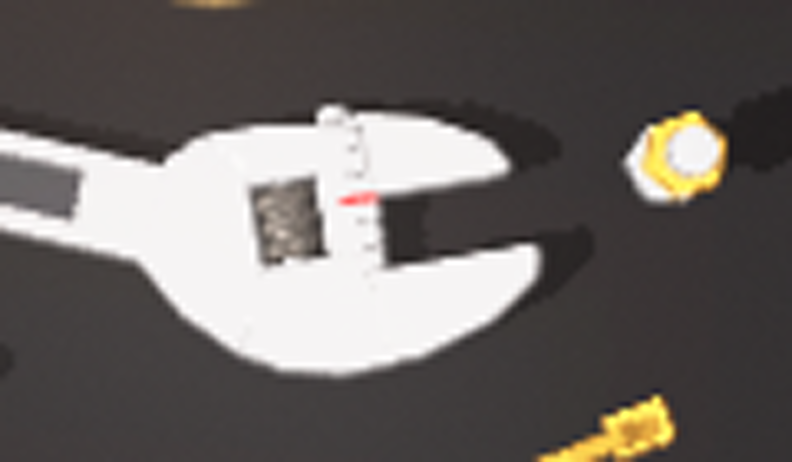

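View pics/s8c.png

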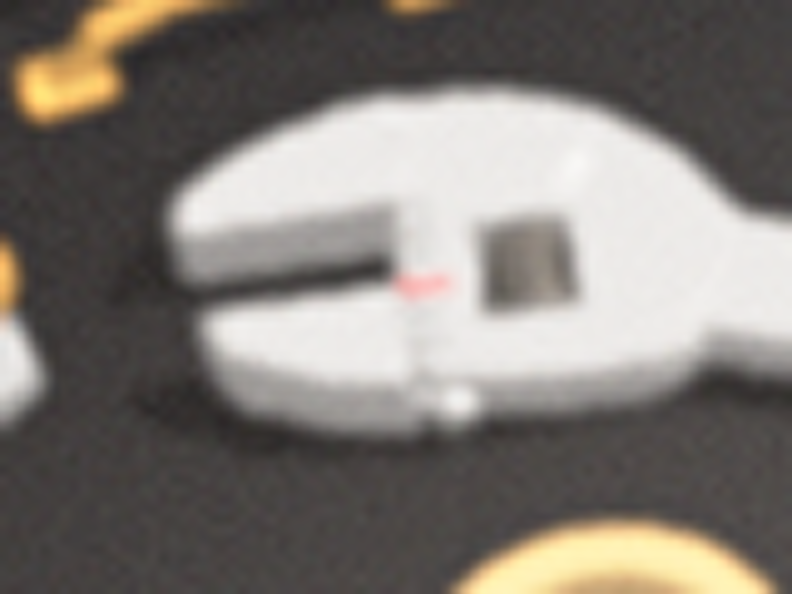

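```bash
python3 - <<'E'
from h import *
from scipy.ndimage import map_coordinates
c=read_camera('top')
T=np.radians(-79); ex=np.array([np.cos(T),np.sin(T)]); ey=np.array([-ex[1],ex[0]])
ys=np.arange(-34,18,1.)
for n in('top0','t8'):
    g=cv2.cvtColor(cv2.imread(f'pics/{n}.png'),cv2.COLOR_BGR2GRAY).astype(float)
    acc=0
    for x in range(46,62):
        P=np.array([proj(c,[*(np.array([.588,-.1255])+ex*x/1e3+ey*y/1e3),.026]) for y in ys]); acc=acc+map_coordinates(g,[P[:,1],P[:,0]],order=1)
    print(n,[(int(a),int(b)) for a,b in zip(ys,acc/16) if a<-18 or a>0])
E
```

```text
top0 [(-34, 244), (-33, 244), (-32, 244), (-31, 244), (-30, 244), (-29, 242), (-28, 235), (-27, 213), (-26, 169), (-25, 116), (-24, 74), (-23, 55), (-22, 51), (-21, 52), (-20, 52), (-19, 52), (1, 48), (2, 48), (3, 49), (4, 49), (5, 49), (6, 49), (7, 53), (8, 62), (9, 82), (10, 111), (11, 148), (12, 185), (13, 215), (14, 234), (15, 243), (16, 244), (17, 244)]
t8 [(-34, 245), (-33, 245), (-32, 244), (-31, 244), (-30, 244), (-29, 242), (-28, 235), (-27, 214), (-26, 170), (-25, 117), (-24, 74), (-23, 56), (-22, 52), (-21, 53), (-20, 53), (-19, 54), (1, 62), (2, 80), (3, 108), (4, 145), (5, 183), (6, 215), (7, 235), (8, 243), (9, 244), (10, 245), (11, 245), (12, 245), (13, 244), (14, 244), (15, 244), (16, 244), (17, 244)]
```

```bash
python3 -c "
from h import *
a=cv2.imread('pics/top0.png').astype(int);b=cv2.imread('pics/t8.png').astype(int)
print(np.abs(a-b).max(2)[130:240,175:460][:, :].shape)
t=read_camera('top')
for n in('top0','t8'):
  c=cv2.imread(f'pics/{n}.png')[:,:,::-1]; g=(cv2.cvtColor(c,cv2.COLOR_RGB2GRAY)>100).astype(np.uint8)
  k,l,s,ce=cv2.connectedComponentsWithStats(g); print(n,[(tuple(ce[i].round(1)),int(s[i,4])) for i in range(1,k) if s[i,4]>60 and 120<ce[i][1]<300 and 180<ce[i][0]<470])
print(finish_job())"
```

```text
(110, 285)
top0 [((np.float64(302.4), np.float64(145.7)), 669), ((np.float64(429.1), np.float64(169.2)), 1499), ((np.float64(282.3), np.float64(193.6)), 3131), ((np.float64(372.0), np.float64(188.7)), 159), ((np.float64(244.6), np.float64(214.8)), 291), ((np.float64(346.7), np.float64(237.4)), 266), ((np.float64(440.2), np.float64(264.0)), 636)]
t8 [((np.float64(302.4), np.float64(145.7)), 670), ((np.float64(429.1), np.float64(169.2)), 1499), ((np.float64(282.1), np.float64(193.8)), 3119), ((np.float64(372.0), np.float64(188.7)), 159), ((np.float64(244.7), np.float64(214.9)), 288), ((np.float64(339.2), np.float64(282.8)), 2736), ((np.float64(439.2), np.float64(270.3)), 769)]
the job is handed in; nothing more can be done
None
```

I closed the jaw onto the red mark with four fingertip strokes on the wheel, lifted the hand clear, and handed the job in. No verdict was reported.

- **Jaw gap:** the plain edge reading from the top camera went from about 36.3 mm to 29.3 mm. That camera also sees some of the jaw's inner wall. Allowing for it, the final gap is about 30.2 mm, and 31.1 mm at worst, inside the 28.5–31.5 mm limit. The top picture shows the jaw's inner edge at the mark.
- **Measured closing:** the top camera puts the jaw's travel at about 6.9 mm. The coarser scene-camera estimate came out lower, about 5 mm. I trusted the top camera, since the gap must have started at 37 mm or more.
- **Slip:** three of the four strokes, judged from the scene camera, moved the jaw about 1–1.7 mm each, less than full rolling would give.
- **Forces:** pressing force reached about 14 N at the call ends I saw, and the hand did not approach the movable jaw.
- **Other things:** the wrench's fixed jaw edge is unchanged, and the tape roll, tin, bolt and marker are within 0.1 pixel of where they were.
- **Not confirmed:**
  - The drawer pull's outline merged with the arm in the last top picture.
  - The brush's outline changed, its centre by about 6 pixels, roughly 17 mm. I put that down to the arm's shadow, since the hand never went near it.
  - The screwdriver was not checked.

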